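Load the transformer carrier and hold it up level

TASK

Seat the loose black transformer block in the empty pocket of the blue-and-aluminium carrier, all the way down, with its brass tab through the pocket's slot and pointing to the carrier's yellow end like the tab of the block already there, and let go of it. Then take the carrier by its orange handle and lift it, level, at least 10 cm off the bench with both blocks in place; finish while still holding it there, steady and level, touching only the carrier. Leave everything else on the bench where it is.

Things in the scene. Friction and masses are not known exactly. Their poses are not given: they have to be found in the camera images.
- carrier: carrier on the bench, about 0.6 kg loaded, nearly balanced: aluminium plate 80 x 260 x 5 mm (own x, y, z), origin at the centre of its underside, z up; yellow strip at its +y end. Two alike pockets with 4 mm blue walls, tops 17 mm above the underside, centred at own x = 0, y = -78 mm (empty) and +78 mm (holds a block)
- handle (a point): middle of the carrier's handle, 80 mm above the underside over the centre of the plate: a level orange bar along the carrier's x axis, 16 mm wide (y), 14 mm tall, 60 mm clear between the two blue posts (10 x 14 mm) at its ends. Axes as the carrier's
- empty_pocket (a point): middle of the empty pocket's floor (the plate's top, 5 mm above the carrier's underside, own y = -78 mm). Axes as the carrier's. The pocket is 36 (x) by 70 (y) mm inside, walls 12 mm above the floor; the +y end wall has a 20 mm wide slot in the middle for the tab, each side wall a 46 mm long gap in the middle for a finger
- loose_block_centre (a point): loose block, standing on the bench, about 0.16 kg: black potted block 30 x 64 x 40 mm (own x, y, z), white label on top; a brass tab 14 wide, 4 thick sticks 14 mm out of its +y end, 2 to 6 mm above its underside. Own y points to the tab, z up. This point: middle of the block without tab, 20 mm above its underside
- loose_block_tab (a point): end of the loose block's tab: 46 mm along +y from the block's middle, 4 mm above its underside
- loose_block: the loose block; origin at the middle of its underside, axes as above
- seated_block_centre (a point): block already seated in the carrier's +y pocket: the same black potted block 30 x 64 x 40 mm (own x, y, z), white label on top; a brass tab 14 wide, 4 thick sticks 14 mm out of its +y end, 2 to 6 mm above its underside. Own y points to the tab, z up. This point: middle of the block without tab, 20 mm above its underside
- seated_block_tab (a point): end of the seated block's tab, 46 mm along +y from its middle
- seated_block: the seated block; origin at the middle of its underside
- solder_reel: bystander: solder reel, grey metal, 60 across, 46 tall, standing on end (mm); origin on its underside or axis
- solder_pump: bystander: blue desoldering pump lying down, 220 long, 24 thick (mm); origin on its underside or axis
- multimeter: bystander: orange multimeter lying flat, 185 x 88 x 45 (mm); origin on its underside or axis
- screw_box: bystander: open wooden box of screws, 110 x 85 x 45 (mm); origin on its underside or axis
- flux_bottle: bystander: white round bottle with red cap, 54 across, 130 tall (mm); origin on its underside or axis
- screwdriver: bystander: yellow-handled screwdriver lying on the bench, about 200 long (mm); origin on its underside or axis
- heat_sink: bystander: green component with aluminium fins, 50 x 50 x 42 (mm); origin on its underside or axis
Not all that is in view belongs to the job. What is shaped like the loose_block but purple or red is not meant.

How it is judged (in metres and radians):
On the way:
1. the loose block is fully seated in the empty pocket, tab through the slot towards the yellow end, and let go, with the carrier still on the bench (x of loose_block_centre in the frame of carrier between -0.006 and 0.006 m and y of loose_block_centre in the frame of carrier between -0.084 and -0.072 m and z of loose_block_centre in the frame of carrier between 0.021 and 0.0285 m and y of loose_block_tab in the frame of carrier above -0.04 m and x of seated_block_centre in the frame of carrier between -0.006 and 0.006 m and y of seated_block_centre in the frame of carrier between 0.072 and 0.084 m and z of seated_block_centre in the frame of carrier between 0.021 and 0.0285 m and y of seated_block_tab in the frame of carrier above 0.116 m and contact force between the fingers and loose_block below 0.1 N and height (world z) of carrier below 0.01 m), for 0.2 s.
At the end, for the whole second after the job is handed in: Gripped (over 2 N): carrier underside over 90 mm up, tilt under 0.09 rad, under 20 mm/s and 0.1 rad/s, no bystander touched; both blocks within 3.5 mm of the pocket floors and 6 mm of the centres, tabs to the yellow end, not touched by the fingers (x of loose_block_centre in the frame of carrier between -0.006 and 0.006 m and y of loose_block_centre in the frame of carrier between -0.084 and -0.072 m and z of loose_block_centre in the frame of carrier between 0.021 and 0.0285 m and y of loose_block_tab in the frame of carrier above -0.04 m and x of seated_block_centre in the frame of carrier between -0.006 and 0.006 m and y of seated_block_centre in the frame of carrier between 0.072 and 0.084 m and z of seated_block_centre in the frame of carrier between 0.021 and 0.0285 m and y of seated_block_tab in the frame of carrier above 0.116 m and height (world z) of carrier above 0.09 m and angle between carrier's own z axis and vertical below 0.09 rad and linear speed of carrier below 0.02 m/s and angular speed of carrier below 0.1 rad/s and contact force between the fingers and carrier above 2 N and contact force between the fingers and loose_block below 0.1 N and contact force between the fingers and seated_block below 0.1 N and contact force between carrier and solder_reel below 0.1 N and contact force between carrier and solder_pump below 0.1 N and contact force between carrier and multimeter below 0.1 N and contact force between carrier and screw_box below 0.1 N and contact force between carrier and flux_bottle below 0.1 N and contact force between carrier and screwdriver below 0.1 N and contact force between carrier and heat_sink below 0.1 N); the arm keeps its last pose, push and grip.
It fails at once if the carrier is tipped by more than 20 degrees (angle between carrier's own z axis and vertical above 0.35 rad).
It fails at once if a bystander is moved by more than 30 mm (distance of any of solder_reel, solder_pump, multimeter, screw_box, flux_bottle, screwdriver, heat_sink from where it was at the start of the episode above 0.03 m).
It also fails if it takes over 45 s, if anything falls off the work surface, if the arm or the gripper's body presses on something with over 40 N, if the wrist force passes 120 N, or if a joint passes its speed limit or range.

ROBOT

A 7-joint arm with a two-finger parallel gripper is mounted at the origin on the work surface. World frame = base frame: x ahead of the robot, y to its left, z up, the work surface at z = 0. Lengths are in mm, angles in rad, forces in N, time in s.
With the tool pointing down it reaches from about 425 to 1025 mm from the base axis. Payload 9.4 kg.
Tool frame: the origin (TCP) lies midway between the tips of the shut fingers; the grasp point (between the pads) lies 19 mm behind it; x points along the fingers, y is the direction in which the jaws open and shut, and the axes are right-handed (so a half turn about x gives the same grasp; the last joint's range is limited). The gripper opens to 85 mm and grips with 20 to 120 N. Pads are 22 mm wide; open, the fingers measure 114 mm over their backs; the gripper's body (76 mm by 85 mm) begins 54 mm behind the grasp point. The pads swing forward as they close: fully open they stand 13 mm farther back than shut.
Start: joints at [-1.312, 0.599, -0.003, 1.599, 0.002, 0.943, -0.08], TCP at [238.909, 684.505, 231.275] pointing down, gripper open.
Joint ranges: [-2.57, 2.57], [-0.35, 1.97], [-1.29, 1.29], [0.11, 2.56], [-1.05, 4.19], [0.11, 1.86], [-2.63, 2.63]. Speed limits (rad/s): [2.22, 2.22, 3.01, 3.01, 3.14, 3.14, 3.14].

INTERFACE

Orientations are given as a 3x3 rotation matrix whose columns are the frame's x, y, z axes.
In Python, from station import arm gives the robot as it stands.
- The arm moves only by the tool jog_arm, never from a script. Its argument "plan" is a list of rows, each an object of numbers: "rx", "ry", "rz": the turn, a rotation vector about the tool's x, y, z in degrees; "dx", "dy", "dz": the shift along the tool's x, y, z in mm; "hand": the closure in counts, from 0 (fully open) to 255 (shut). A call has 1 to 20 rows; each row shifts and turns the commanded pose from where the row before left it, along the tool's axes as they then stand; what a row does not reach is not made up. A row lasts 1/10 s, in which the tool goes at most 50 mm and 8.59 degrees, less where a joint would pass 70% of its speed; a pose out of reach is approached as far as the arm can. A call is refused whole if a number of a shift passes 50 or a number of a turn 8.59, either way. A call with a gripper value outside its range is refused whole. The fingers move at their own pace and stop on an object; the grip force is fixed at half the most. Time passes only in rows, so rows that do not move let the fingers close. It gives the time, the measured TCP pose, the force and the opening at its end, in the units of the state.
- arm.state(): the state, without advancing time (a new reading comes with each control period).
- arm.capture(name): name is "scene" or "side" or "wrist"; returns the picture (400x640x3 uint8, red, green, blue); there is no depth.
- arm.camera_info(name): a dict with "fovy" (degrees; the focal length in pixels is half the picture's height over the tangent of half this angle, whatever the lens; pixels are square), "cx", "cy" (the principal point, pixels), "world_from_camera" (4x4, takes a point from camera to world coordinates). Camera axes: x right, y down, z forward; pixel columns grow to the right and rows downward; lengths in mm; the calibration is good to about 2 mm. A picture is of the moment at which its call begins: read the wrist's pose just before it. camera_info takes no time and is no camera call; for the wrist camera it gives the pose at the moment of the call.
- arm.close_job(): hands the job in, once; it reports no verdict.
The state is a dict: "t": time; "joint_pos": joint angles; "dq": joint speeds; "joint_torque": joint torques, N m; "position": TCP position; "ee_rot": TCP orientation; "wrist_force": force on the tool from outside, world axes, zero at the start; "ft_torque": the same for the moment, N m; "gripper_width": opening from 0.0 (shut) to 1.0 (fully open).
Only numpy, scipy, OpenCV 4.12 (cv2) and the standard library are available. Lean on these libraries where they do the work, as an engineer would, in place of code of your own. Each camera call takes 0.05 s, during which the arm holds its last target.

## Working session

There is one attempt and no reset: what is moved stays moved. The work goes in short steps, Python scripts to look and compute and a tool call to move; the robot and the scene stay as the last step left them, time stands still between calls to the robot, and variables do not carry over. Pictures are saved under pics/ and viewed, and the job is handed in when it is done.

Besides the shell and the picture viewer there is one more tool, called by a JSON object that holds its "name" and its "arguments", one argument or row to a line. jog_arm: Moves the arm, as the interface text tells. Its arguments: {"type":"object","properties":{"plan":{"type":"array","items":{"type":"object","properties":{"rx":{"type":"number"},"ry":{"type":"number"},"rz":{"type":"number"},"dx":{"type":"number"},"dy":{"type":"number"},"dz":{"type":"number"},"hand":{"type":"number"}}}}},"required":["plan"]}

```bash
ls; mkdir -p pics
python3 - <<'E'
from station import arm
import cv2
print(arm.state())
for n in ["scene","side","wrist"]:
    i=arm.camera_info(n); print(n,i)
    cv2.imwrite(f"pics/{n}0.png",cv2.cvtColor(arm.capture(n),cv2.COLOR_RGB2BGR))
E
```

```text
pics
{'t': 0.0, 'joint_pos': array([-1.31170516,  0.6001691 , -0.00256214,  1.60008591,  0.001834  ,
        0.9428909 , -0.07977901]), 'dq': array([ 2.68231920e-04, -2.08254764e-03,  1.24689177e-03,  6.07255667e-04,
       -9.01607305e-04, -1.56455324e-04,  1.61538823e-05]), 'joint_torque': array([-6.30917039e-04, -7.76435924e+01,  1.56435806e+00, -2.58015990e+01,
        1.23190778e-02,  9.01542837e-03,  2.38051925e-06]), 'position': array([238.76358228, 684.08414585, 230.40061385]), 'ee_rot': array([[-3.58268672e-04,  3.29407365e-01,  9.44187831e-01],
       [-1.50943668e-03,  9.44186637e-01, -3.29407522e-01],
       [-9.99998797e-01, -1.54320814e-03,  1.58947067e-04]]), 'wrist_force': array([-0.64212109,  0.30548341, -0.18510993]), 'ft_torque': array([ 0.02474894, -0.02329899,  0.00045555]), 'gripper_width': 0.9968668898407785}
scene {'fovy': 52.748932530691135, 'cx': 323.68811005496843, 'cy': 194.24874943032273, 'world_from_camera': array([[-5.79359759e-01,  4.53478262e-01, -6.77273753e-01,
         1.33962455e+03],
       [ 8.14856808e-01,  3.03160723e-01, -4.94066756e-01,
    
[... 390 characters left out ...]
  [-5.82893345e-01, -6.09114921e-01,  5.37786538e-01,
        -4.96859984e+02],
       [-1.32297698e-02, -6.54649283e-01, -7.55816968e-01,
         8.74708847e+02],
       [ 0.00000000e+00,  0.00000000e+00,  0.00000000e+00,
         1.00000000e+00]])}
wrist {'fovy': 65.01341706832446, 'cx': 321.15029559071337, 'cy': 206.53565317671797, 'world_from_camera': array([[ 3.28925459e-01,  9.03626477e-01,  2.74348741e-01,
         1.68878108e+02],
       [ 9.44355711e-01, -3.14916474e-01, -9.49731794e-02,
         7.09771247e+02],
       [ 5.76658452e-04,  2.90321897e-01, -9.56928871e-01,
         3.71620668e+02],
       [ 0.00000000e+00,  0.00000000e+00,  0.00000000e+00,
         1.00000000e+00]])}
```

View pics/scene0.png

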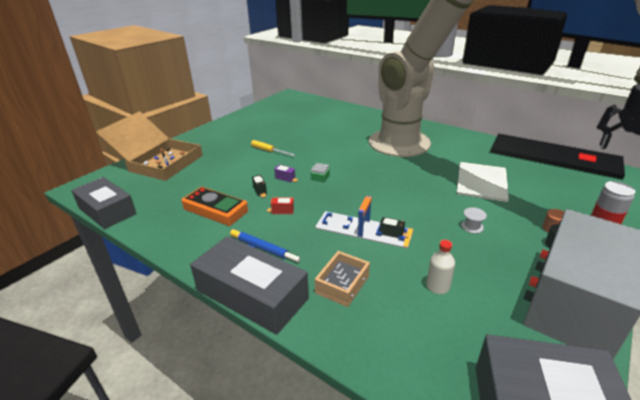

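View pics/side0.png

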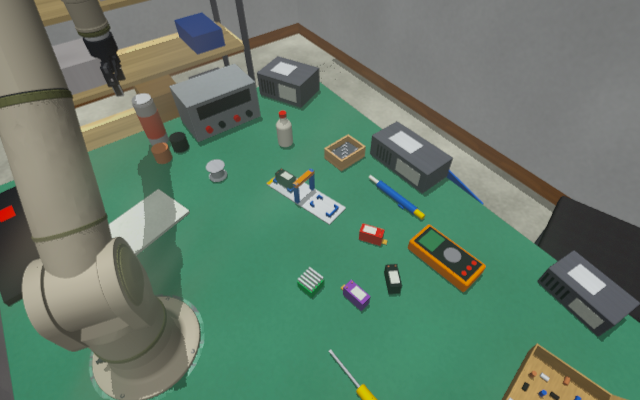

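View pics/wrist0.png

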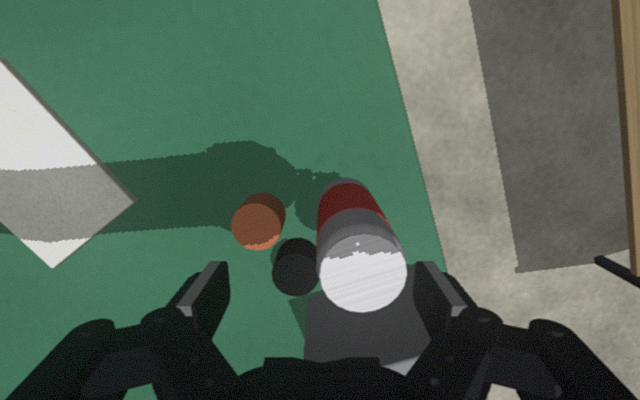

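The candidates for the loose block are:
- black with white label, scene (259,185) / side (393,278)
- red, (282,205) / (372,234)
- purple, (285,173) / (356,293)
- black, already seated in the carrier, (392,228) / (285,180)

I choose the free-standing black one and will check it in a close crop.

```bash
cat > h.py <<'E'
import numpy as np,cv2
from station import arm
def cam(n):
    i=arm.camera_info(n); f=200/np.tan(np.radians(i['fovy'])/2); return f,i['cx'],i['cy'],np.array(i['world_from_camera'])
def ray(c,p):
    f,cx,cy,T=c; d=T[:3,:3]@np.array([(p[0]-cx)/f,(p[1]-cy)/f,1.]); return T[:3,3],d
def onz(c,p,z):
    o,d=ray(c,p); return o+d*(z-o[2])/d[2]
def tri(c1,p1,c2,p2):
    o1,d1=ray(c1,p1);o2,d2=ray(c2,p2)
    d1=d1/np.linalg.norm(d1);d2=d2/np.linalg.norm(d2)
    s=np.linalg.lstsq(np.c_[d1,-d2],o2-o1,rcond=None)[0]
    a=o1+s[0]*d1;b=o2+s[1]*d2
    return (a+b)/2,np.linalg.norm(a-b)
def proj(c,P):
    f,cx,cy,T=c; q=T[:3,:3].T@(np.asarray(P)-T[:3,3]); return np.array([cx+f*q[0]/q[2],cy+f*q[1]/q[2]])
def save(name,im): cv2.imwrite('pics/'+name,cv2.cvtColor(im,cv2.COLOR_RGB2BGR))
E
python3 - <<'E'
import cv2,numpy as np
s=cv2.imread('pics/scene0.png');d=cv2.imread('pics/side0.png')
def c(im,x,y,w,h,k): return cv2.resize(im[y:y+h,x:x+w],None,fx=k,fy=k,interpolation=cv2.INTER_CUBIC)
a=c(s,235,160,60,50,5);b=c(d,360,255,60,50,5);e=c(s,310,190,110,60,3.6363);f=c(d,255,160,100,70,4)
out=np.zeros((550,800,3),np.uint8)
out[:250,:300]=a;out[:250,400:700]=b;out[260:260+e.shape[0],:e.shape[1]]=e[:, :400];out[260:540,400:800]=f
cv2.imwrite('pics/crop0.png',out)
from h import *
S=cam('scene');D=cam('side')
print(tri(S,(259,180),D,(393,272)))
print(tri(S,(366,198),D,(303,175)))
for n,p in dict(reel=(474,228),flux=(440,285),screwbox=(341,285),pump=(264,248),meter=(215,208),sink=(320,176),red=(282,208),pur=(285,175),seated=(392,228),blk=(259,188)).items(): print(n,onz(S,p,10).round())
E
```

```text
(array([ 570.50030248, -208.80368486,   43.54177648]), np.float64(1.6037394796273323))
(array([548.87554077, 164.85107062, 100.35326014]), np.float64(3.7706471072815906))
reel [392. 421.  10.]
flux [647. 426.  10.]
screwbox [776. 237.  10.]
pump [780.  -1.  10.]
meter [ 726. -249.   10.]
sink [398. -97.  10.]
red [614. -81.  10.]
pur [ 458. -200.   10.]
seated [517. 235.  10.]
blk [ 569. -216.   10.]
```

View pics/crop0.png

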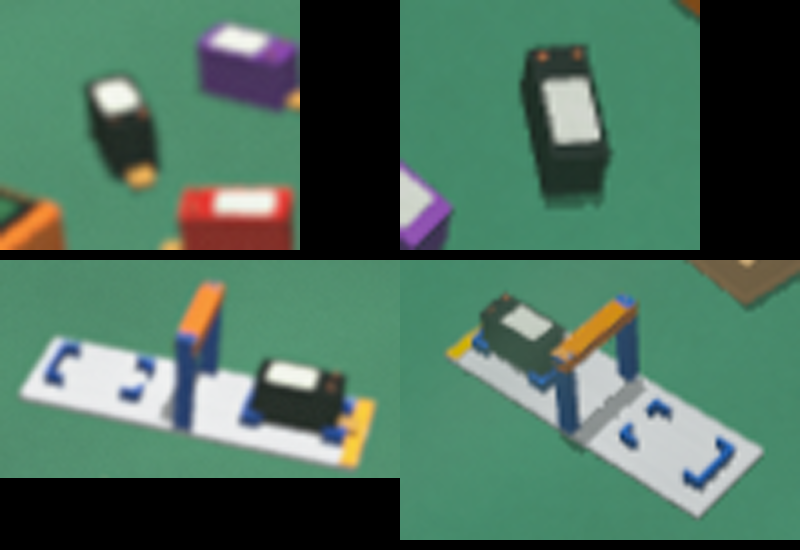

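The crop confirms it: a black block with a white label and brass tab, tab facing the scene camera at about (263,195). The carrier's empty pocket is at the left, and the yellow end is at about scene (408,238). Next, rough poses.

Run:
```python
from h import *
S=cam('scene');D=cam('side')
k=3.63636
# plate corners in scene crop -> px
sc=lambda u,v:(310+u/k,190+(v-260)/k)
sd=lambda u,v:(255+(u-400)/4,160+(v-260)/4)
for n,p in dict(c1=(22,392),c2=(55,338),c3=(377,400),c4=(352,467)).items(): print(n,onz(S,sc(*p),5).round(1))
for n,p in dict(y1=(446,352),far=(763,452),near=(698,517)).items(): print(n,onz(D,sd(*p),5).round(1))
b=lambda u,v:(235+u/5,160+v/5)
print('tab',onz(S,b(140,180),4)); print('label',onz(S,b(117,98),40), onz(D,(360+(571-400)/5,255+110/5),40))
for q in [(526,50),(586,46),(607,150),(545,152)]: print(onz(D,(360+(q[0]-400)/5,255+q[1]/5),40).round(1))
```

```text
c1 [623.4  52.5   5. ]
c2 [550.4  32.2   5. ]
c3 [479.7 283.3   5. ]
c4 [561.6 301.7   5. ]
y1 [484. 284.   5.]
far [624.7  51.    5. ]
near [548.4  30.6   5. ]
tab [ 590.14922303 -180.05806478    4.        ]
label [ 566.04623351 -217.19164484   40.        ] [ 564.38461977 -219.25667651   40.        ]
[ 569.5 -180.2   40. ]
[ 596.  -196.6   40. ]
[ 563.5 -246.    40. ]
[ 538.1 -228.8   40. ]
```

```bash
cat >> h.py <<'E'
def to(x,y,z,phi=None,rows=None):
    s=arm.state();R=s['ee_rot'];p=s['position'];d=np.array([x,y,z])-p;t=R.T@d
    ph=np.degrees(np.arctan2(R[1,1],R[0,1]))
    n=int(np.ceil(np.linalg.norm(d)/45)) if rows is None else rows
    print('t',s['t'],'phi',ph.round(2),'tilt',np.degrees(np.arccos(-R[2,0])).round(2),'p',p.round(1),'total tool',t.round(1),'n',n,'per row',(t/max(n,1)).round(1), 'rx total',None if phi is None else round(ph-phi,2))
E
python3 -c "
from h import *
to(545,160,310,70.8)"
```

```text
t 0.15 phi 70.76 tilt 0.07 p [238.8 684.2 230.6] total tool [ -78.9 -394.1  461.8] n 14 per row [ -5.6 -28.2  33. ] rx total -0.04
```

{"name": "jog_arm", "arguments": {
  "plan": [
    {"dx":-5.6,"dy":-28,"dz":33},
    {"dx":-5.6,"dy":-28,"dz":33},
    {"dx":-5.6,"dy":-28,"dz":33},
    {"dx":-5.6,"dy":-28,"dz":33},
    {"dx":-5.6,"dy":-28,"dz":33},
    {"dx":-5.6,"dy":-28,"dz":33},
    {"dx":-5.6,"dy":-28,"dz":33},
    {"dx":-5.6,"dy":-28,"dz":33},
    {"dx":-5.6,"dy":-28,"dz":33},
    {"dx":-5.6,"dy":-28,"dz":33},
    {"dx":-5.6,"dy":-28,"dz":33},
    {"dx":-5.6,"dy":-28,"dz":33},
    {"dx":-5.6,"dy":-28,"dz":33},
    {"dx":-5.6,"dy":-28,"dz":33},
    {},
    {},
    {}
  ]
}}

```text
$.plan[0]: bad value
```

Run:
```python
from h import *
import pickle
to(545,160,310,70.8)
c=cam('wrist'); im=arm.capture('wrist'); save('w1.png',im); pickle.dump(c,open('w1.pkl','wb'))
```

```text
t 0.15 phi 70.76 tilt 0.07 p [238.8 684.2 230.6] total tool [ -78.9 -394.1  461.8] n 14 per row [ -5.6 -28.2  33. ] rx total -0.04
```

View pics/w1.png

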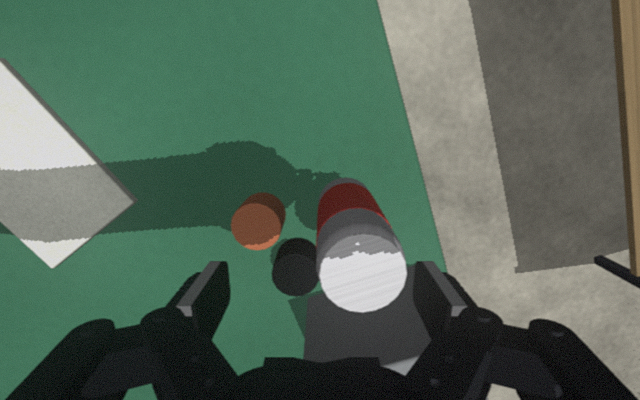

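The row was rejected, so every key probably has to be present.

{"name": "jog_arm", "arguments": {
  "plan": [
    {"dx":-5.6,"dy":-28,"dz":33,"rx":0,"ry":0,"rz":0,"hand":0},
    {"dx":-5.6,"dy":-28,"dz":33,"rx":0,"ry":0,"rz":0,"hand":0},
    {"dx":-5.6,"dy":-28,"dz":33,"rx":0,"ry":0,"rz":0,"hand":0},
    {"dx":-5.6,"dy":-28,"dz":33,"rx":0,"ry":0,"rz":0,"hand":0},
    {"dx":-5.6,"dy":-28,"dz":33,"rx":0,"ry":0,"rz":0,"hand":0},
    {"dx":-5.6,"dy":-28,"dz":33,"rx":0,"ry":0,"rz":0,"hand":0},
    {"dx":-5.6,"dy":-28,"dz":33,"rx":0,"ry":0,"rz":0,"hand":0},
    {"dx":-5.6,"dy":-28,"dz":33,"rx":0,"ry":0,"rz":0,"hand":0},
    {"dx":-5.6,"dy":-28,"dz":33,"rx":0,"ry":0,"rz":0,"hand":0},
    {"dx":-5.6,"dy":-28,"dz":33,"rx":0,"ry":0,"rz":0,"hand":0},
    {"dx":-5.6,"dy":-28,"dz":33,"rx":0,"ry":0,"rz":0,"hand":0},
    {"dx":-5.6,"dy":-28,"dz":33,"rx":0,"ry":0,"rz":0,"hand":0},
    {"dx":-5.6,"dy":-28,"dz":33,"rx":0,"ry":0,"rz":0,"hand":0},
    {"dx":-5.6,"dy":-28,"dz":33,"rx":0,"ry":0,"rz":0,"hand":0},
    {"dx":0,"dy":0,"dz":0,"rx":0,"ry":0,"rz":0,"hand":0},
    {"dx":0,"dy":0,"dz":0,"rx":0,"ry":0,"rz":0,"hand":0}
  ]
}}

```text
t: 1.8
position: [546.2, 161.1, 309.7]
ee_rot: [[0.0, 0.332, 0.943], [0.0, 0.943, -0.332], [-1.0, 0.0, -0.0]]
wrist_force: [-0.6, 0.0, 0.2]
gripper_width: 1.001
```

Run:
```python
from h import *
import pickle
c=cam('wrist'); im=arm.capture('wrist'); save('w2.png',im); pickle.dump(c,open('w2.pkl','wb'))
to(545,160,310,70.8); print(np.abs(arm.state()['dq']).max())
```

```text
t 1.85 phi 70.75 tilt 0.03 p [545.6 162.5 309.5] total tool [-0.5 -2.5  0.2] n 1 per row [-0.5 -2.5  0.2] rx total -0.05
0.023723577241444877
```

View pics/w2.png

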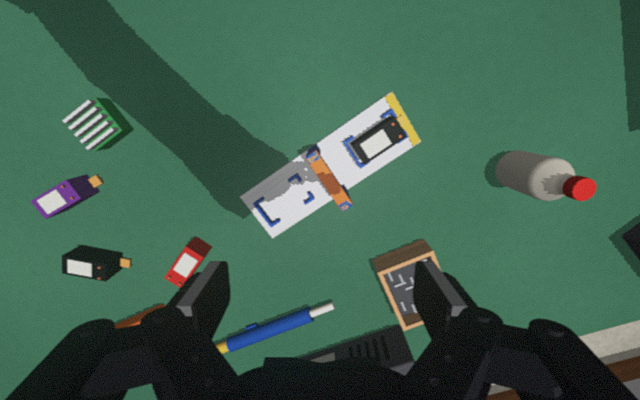

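The whole scene is in view: the carrier spans (243,195) to (420,140), with the yellow end upper right at (405,118). The loose black block is at (92,263) with its tab at (126,263). I'll measure both.

Run:
```python
from h import *
import pickle
c=pickle.load(open('w2.pkl','rb')); im=cv2.imread('pics/w2.png')
cr=cv2.resize(im[85:245,235:430],None,fx=4,fy=4,interpolation=cv2.INTER_CUBIC); cr=cr[:600]; cv2.imwrite('pics/w2c.png',cr)
cr=cv2.resize(im[230:295,45:145],None,fx=8,fy=8,interpolation=cv2.INTER_CUBIC); cv2.imwrite('pics/w2b.png',cr)
hsv=cv2.cvtColor(im,cv2.COLOR_BGR2HSV)
green=cv2.inRange(hsv,(60,60,0),(95,255,255))
ng=cv2.bitwise_not(green)
m=np.zeros_like(ng); m[85:245,235:430]=ng[85:245,235:430]
n,l,st,ce=cv2.connectedComponentsWithStats(m)
i=1+st[1:,4].argmax(); print(st[i],ce[i])
cn=cv2.findContours((l==i).astype('uint8'),0,1)[0][0]
r=cv2.minAreaRect(cn);b=cv2.boxPoints(r)
P=np.array([onz(c,p,5)[:2] for p in b]);print(b.round(1).tolist(),P.round(1).tolist(),P.mean(0), np.linalg.norm(P-np.roll(P,1,0),axis=1))
```

```text
[  239    91   183   148 10652] [332.18034172 166.41109651]
[[238.1999969482422, 195.89999389648438], [391.5, 89.80000305175781], [432.8999938964844, 149.60000610351562], [279.6000061035156, 255.6999969482422]] [[548.4, 33.4], [481.8, 285.3], [577.4, 319.0], [658.3, 55.3]] [566.47885802 173.24034518] [112.0254488  260.56618684 101.37434844 275.79065964]
```

View pics/w2c.png

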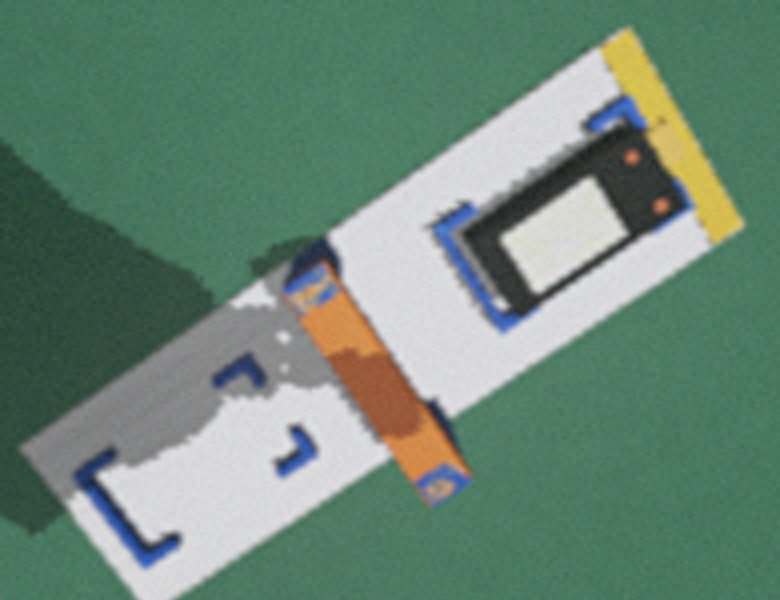

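View pics/w2b.png

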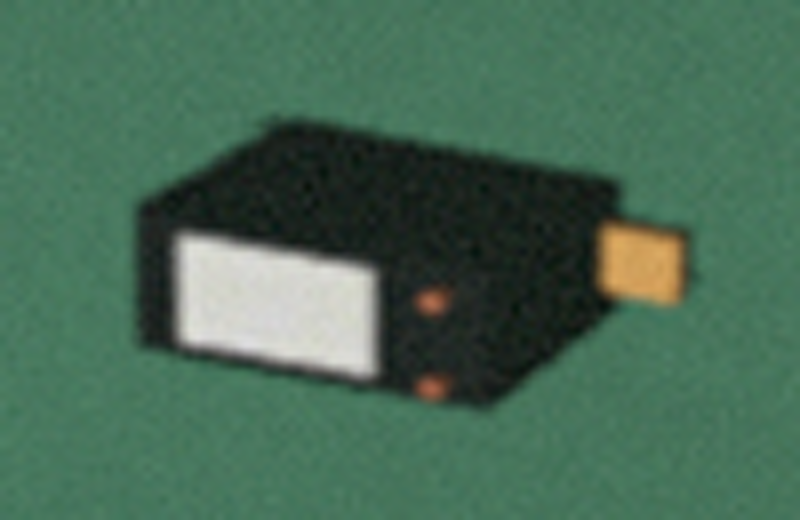

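Run:
```python
from h import *
import pickle
c=pickle.load(open('w2.pkl','rb'))
q=[(20,447),(632,27),(745,225),(143,604)]
P=np.array([onz(c,(235+u/4-.4,85+v/4-.4),5)[:2] for u,v in q]);print(P.round(1).tolist(),P.mean(0),np.linalg.norm(P-np.roll(P,1,0),axis=1))
d=(P[1]+P[2]-P[0]-P[3]);print('y ang',np.degrees(np.arctan2(d[1],d[0])))
# handle ends
for q in [(310,285),(440,485),(378,385)]: print('handle',onz(c,(235+q[0]/4-.4,85+q[1]/4-.4),87).round(1))
B=lambda u,v,z:onz(c,(45+u/8-.45,230+v/8-.45),z)[:2]
top=[B(138,205,40),B(138,347,40),B(488,407,40)];print('top',np.round(top,1).tolist(),[np.linalg.norm(top[0]-top[1]),np.linalg.norm(top[1]-top[2])])
print('centre',(top[0]+top[2])/2); e=top[2]-top[1];print('yang',np.degrees(np.arctan2(e[1],e[0])))
t=(B(688,228,6)+B(680,305,6))/2;print('tab',t,'bottom corner',B(620,185,0))
e=t-(top[0]+top[2])/2;print(np.degrees(np.arctan2(e[1],e[0])),np.linalg.norm(e))
```

```text
[[549.7, 35.0], [484.2, 286.2], [560.0, 305.9], [622.2, 54.3]] [554.01146366 170.35438217] [ 75.04938038 259.59340452  78.36293975 259.21555684]
y ang 104.2533173881768
handle [519.5 161.3  87. ]
handle [589.3 178.   87. ]
handle [553.9 170.3  87. ]
top [[539.5, -228.3], [564.0, -244.2], [596.0, -190.5]] [np.float64(29.189106497926502), np.float64(62.51304566873804)]
centre [ 567.77447012 -209.39489665]
yang 59.2182645911813
tab [ 591.57982999 -169.56522871] bottom corner [ 573.30456795 -177.3750929 ]
59.13412159557408 46.401482803833346
```

```bash
python3 -c "
from h import *
to(568,-210,200,-30.8)"
```

```text
t 1.85 phi 70.75 tilt 0.03 p [545.6 162.5 309.5] total tool [ 109.4 -344.3  144. ] n 9 per row [ 12.2 -38.3  16. ] rx total 101.55
```

{"name": "jog_arm", "arguments": {
  "plan": [
    {"dx":12,"dy":-38,"dz":16,"rx":0,"ry":0,"rz":0,"hand":0},
    {"dx":12,"dy":-38,"dz":16,"rx":0,"ry":0,"rz":0,"hand":0},
    {"dx":12,"dy":-38,"dz":16,"rx":0,"ry":0,"rz":0,"hand":0},
    {"dx":12,"dy":-38,"dz":16,"rx":0,"ry":0,"rz":0,"hand":0},
    {"dx":12,"dy":-38,"dz":16,"rx":0,"ry":0,"rz":0,"hand":0},
    {"dx":12,"dy":-38,"dz":16,"rx":0,"ry":0,"rz":0,"hand":0},
    {"dx":12,"dy":-38,"dz":16,"rx":0,"ry":0,"rz":0,"hand":0},
    {"dx":12,"dy":-38,"dz":16,"rx":0,"ry":0,"rz":0,"hand":0},
    {"dx":12,"dy":-38,"dz":16,"rx":0,"ry":0,"rz":0,"hand":0}
  ]
}}

```text
t: 2.75
position: [569.6, -207.5, 201.0]
ee_rot: [[-0.0, 0.327, 0.945], [0.001, 0.945, -0.327], [-1.0, 0.001, -0.0]]
wrist_force: [1.3, -0.6, 0.4]
gripper_width: 0.996
```

{"name": "jog_arm", "arguments": {
  "plan": [
    {"dx":0,"dy":0,"dz":0,"rx":8.45,"ry":0,"rz":0,"hand":0},
    {"dx":0,"dy":0,"dz":0,"rx":8.45,"ry":0,"rz":0,"hand":0},
    {"dx":0,"dy":0,"dz":0,"rx":8.45,"ry":0,"rz":0,"hand":0},
    {"dx":0,"dy":0,"dz":0,"rx":8.45,"ry":0,"rz":0,"hand":0},
    {"dx":0,"dy":0,"dz":0,"rx":8.45,"ry":0,"rz":0,"hand":0},
    {"dx":0,"dy":0,"dz":0,"rx":8.45,"ry":0,"rz":0,"hand":0},
    {"dx":0,"dy":0,"dz":0,"rx":8.45,"ry":0,"rz":0,"hand":0},
    {"dx":0,"dy":0,"dz":0,"rx":8.45,"ry":0,"rz":0,"hand":0},
    {"dx":0,"dy":0,"dz":0,"rx":8.45,"ry":0,"rz":0,"hand":0},
    {"dx":0,"dy":0,"dz":0,"rx":8.45,"ry":0,"rz":0,"hand":0},
    {"dx":0,"dy":0,"dz":0,"rx":8.45,"ry":0,"rz":0,"hand":0},
    {"dx":0,"dy":0,"dz":0,"rx":8.45,"ry":0,"rz":0,"hand":0},
    {"dx":0,"dy":0,"dz":0,"rx":0,"ry":0,"rz":0,"hand":0},
    {"dx":0,"dy":0,"dz":0,"rx":0,"ry":0,"rz":0,"hand":0},
    {"dx":0,"dy":0,"dz":0,"rx":0,"ry":0,"rz":0,"hand":0}
  ]
}}

```text
t: 4.25
position: [569.4, -207.4, 201.6]
ee_rot: [[-0.0, 0.863, -0.506], [0.0, -0.506, -0.863], [-1.0, -0.0, -0.0]]
wrist_force: [-0.5, 0.1, 0.1]
gripper_width: 0.999
```

Run:
```python
from h import *
import pickle
c=cam('wrist'); im=arm.capture('wrist'); save('w3.png',im); pickle.dump(c,open('w3.pkl','wb'))
to(568,-210,200,-30.8); print(arm.state()['joint_pos'].round(2))
```

```text
t 4.3 phi -30.46 tilt 0.02 p [ 569.3 -207.7  201.7] total tool [1.7 0.  2.6] n 1 per row [1.7 0.  2.6] rx total 0.34
[-0.17  0.56  0.64  1.94 -0.47  0.79  0.21]
```

View pics/w3.png

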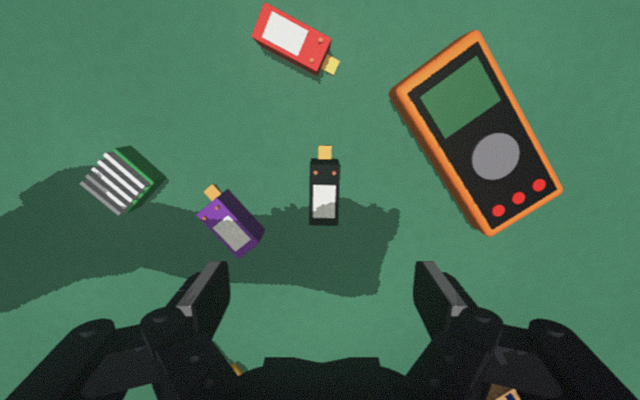

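The loose block stands upright at (324,192), almost aligned with the jaws, with its tab up at (325,152). The purple block at (230,222) and the multimeter are clear of the fingers.

Run:
```python
from h import *
import pickle
im=cv2.imread('pics/w3.png')
cr=cv2.resize(im[140:232,290:360],None,fx=6,fy=6,interpolation=cv2.INTER_CUBIC); cv2.imwrite('pics/w3c.png',cr)
```

```text
(no output)
```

View pics/w3c.png

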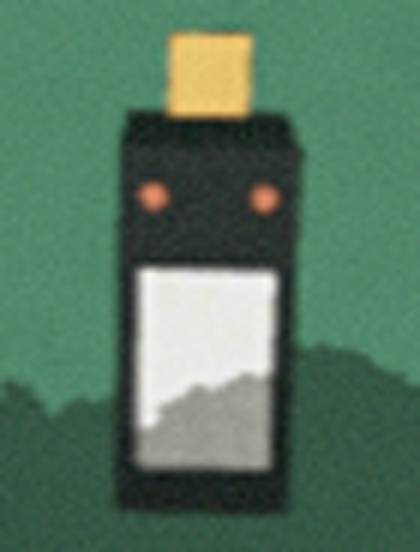

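Run:
```python
from h import *
import pickle
c=pickle.load(open('w3.pkl','rb'))
B=lambda u,v,z:onz(c,(290+u/6-.4,140+v/6-.4),z)[:2]
P=np.array([B(120,147,40),B(302,152,40),B(288,512,40),B(116,508,40)])
print(P.round(1).tolist(),P.mean(0),np.linalg.norm(P-np.roll(P,1,0),axis=1))
e=P[0]+P[1]-P[2]-P[3];f=P[1]-P[0]+P[2]-P[3]
print(np.degrees(np.arctan2(e[1],e[0])),np.degrees(np.arctan2(f[1],f[0])))
t=(B(168,33,6)+B(253,35,6))/2;e=t-P.mean(0);print(t,np.degrees(np.arctan2(e[1],e[0])),np.linalg.norm(e))
to(*P.mean(0),55,-31.5)
```

```text
[[572.5, -178.4], [597.5, -193.9], [565.1, -246.5], [540.1, -231.1]] [ 568.81146913 -212.47248029] [61.88164284 29.38590649 61.79427877 29.3947466 ]
58.4101436599504 -31.843712175435645
[ 592.77185541 -173.30182005] 58.54620079183926 45.91776055847507
t 4.3 phi -30.46 tilt 0.02 p [ 569.3 -207.7  201.7] total tool [146.7   2.    4.4] n 4 per row [36.7  0.5  1.1] rx total 1.04
```

{"name": "jog_arm", "arguments": {
  "plan": [
    {"dx":40,"dy":0.5,"dz":1.1,"rx":1.1,"ry":0,"rz":0,"hand":0},
    {"dx":40,"dy":0.5,"dz":1.1,"rx":0,"ry":0,"rz":0,"hand":0},
    {"dx":40,"dy":0.5,"dz":1.1,"rx":0,"ry":0,"rz":0,"hand":0},
    {"dx":25,"dy":0.5,"dz":1.1,"rx":0,"ry":0,"rz":0,"hand":0},
    {"dx":0,"dy":0,"dz":0,"rx":0,"ry":0,"rz":0,"hand":0},
    {"dx":0,"dy":0,"dz":0,"rx":0,"ry":0,"rz":0,"hand":0}
  ]
}}

```text
t: 4.9
position: [568.6, -213.5, 57.1]
ee_rot: [[-0.0, 0.851, -0.526], [0.0, -0.526, -0.851], [-1.0, -0.0, -0.0]]
wrist_force: [0.5, -0.9, 1.3]
gripper_width: 1.0
```

Run:
```python
from h import *
to(568.8,-212.2,6,-31.6)
c=cam('wrist'); im=arm.capture('wrist'); save('w4.png',im)
```

```text
t 4.9 phi -31.73 tilt 0.01 p [ 568.6 -213.5   57.1] total tool [51.1 -0.5 -1.2] n 2 per row [25.6 -0.2 -0.6] rx total -0.13
```

View pics/w4.png

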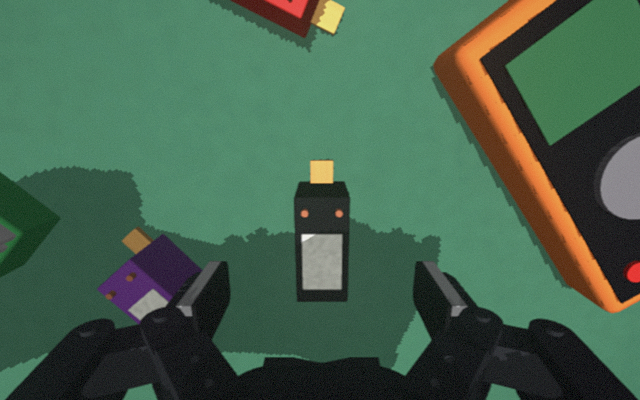

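{"name": "jog_arm", "arguments": {
  "plan": [
    {"dx":0,"dy":-0.5,"dz":-1,"rx":0,"ry":0,"rz":0,"hand":90},
    {"dx":0,"dy":0,"dz":0,"rx":0,"ry":0,"rz":0,"hand":90},
    {"dx":0,"dy":0,"dz":0,"rx":0,"ry":0,"rz":0,"hand":90},
    {"dx":26,"dy":0,"dz":0,"rx":0,"ry":0,"rz":0,"hand":90},
    {"dx":25,"dy":0,"dz":0,"rx":0,"ry":0,"rz":0,"hand":90},
    {"dx":0,"dy":0,"dz":0,"rx":0,"ry":0,"rz":0,"hand":90},
    {"dx":0,"dy":0,"dz":0,"rx":0,"ry":0,"rz":0,"hand":90}
  ]
}}

```text
t: 5.65
position: [568.6, -212.0, 6.1]
ee_rot: [[-0.0, 0.85, -0.526], [0.0, -0.526, -0.85], [-1.0, -0.0, 0.0]]
wrist_force: [1.1, 0.8, 0.3]
gripper_width: 0.648
```

Run:
```python
from h import *
to(568.8,-212.2,6,-31.6)
c=cam('wrist'); im=arm.capture('wrist'); save('w5.png',im)
```

```text
t 5.65 phi -31.75 tilt 0.03 p [ 568.6 -212.     6.1] total tool [0.1 0.3 0. ] n 1 per row [0.1 0.3 0. ] rx total -0.15
```

View pics/w5.png

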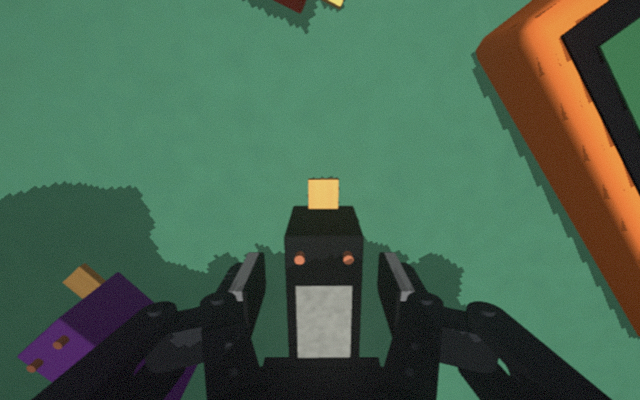

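The fingers straddle the block (left pad x≈250, right pad x≈395, block at 290–360). Closing now.

{"name": "jog_arm", "arguments": {
  "plan": [
    {"dx":0,"dy":0,"dz":0,"rx":0,"ry":0,"rz":0,"hand":255},
    {"dx":0,"dy":0,"dz":0,"rx":0,"ry":0,"rz":0,"hand":255},
    {"dx":0,"dy":0,"dz":0,"rx":0,"ry":0,"rz":0,"hand":255},
    {"dx":0,"dy":0,"dz":0,"rx":0,"ry":0,"rz":0,"hand":255},
    {"dx":0,"dy":0,"dz":0,"rx":0,"ry":0,"rz":0,"hand":255}
  ]
}}

```text
t: 6.2
position: [569.4, -212.1, 7.0]
ee_rot: [[0.002, 0.851, -0.526], [-0.0, -0.526, -0.851], [-1.0, 0.002, -0.001]]
wrist_force: [-0.6, -0.4, 6.4]
gripper_width: 0.343
```

Run:
```python
from h import *
to(568.8,-212.2,150,-31.6);print(arm.state()['gripper_width']*85)
```

```text
t 6.2 phi -31.73 tilt 0.1 p [ 569.4 -212.1    7. ] total tool [-143.    -0.2    0.3] n 4 per row [-35.8  -0.    0.1] rx total -0.13
29.155773404349375
```

{"name": "jog_arm", "arguments": {
  "plan": [
    {"dx":-20,"dy":0,"dz":0,"rx":0,"ry":0,"rz":0,"hand":255},
    {"dx":-40,"dy":0,"dz":0,"rx":0,"ry":0,"rz":0,"hand":255},
    {"dx":-45,"dy":0,"dz":0,"rx":0,"ry":0,"rz":0,"hand":255},
    {"dx":-45,"dy":0,"dz":0,"rx":0,"ry":0,"rz":0,"hand":255},
    {"dx":-43,"dy":0,"dz":0,"rx":0,"ry":0,"rz":0,"hand":255},
    {"dx":0,"dy":-17.5,"dz":-35.5,"rx":0,"ry":0,"rz":0,"hand":255},
    {"dx":0,"dy":-17.5,"dz":-35.5,"rx":0,"ry":0,"rz":0,"hand":255},
    {"dx":0,"dy":-17.5,"dz":-35.5,"rx":0,"ry":0,"rz":0,"hand":255},
    {"dx":0,"dy":-17.5,"dz":-35.5,"rx":0,"ry":0,"rz":0,"hand":255},
    {"dx":0,"dy":-17.5,"dz":-35.5,"rx":0,"ry":0,"rz":0,"hand":255},
    {"dx":0,"dy":-17.5,"dz":-35.5,"rx":0,"ry":0,"rz":0,"hand":255},
    {"dx":0,"dy":0,"dz":0,"rx":-7.7,"ry":0,"rz":0,"hand":255},
    {"dx":0,"dy":0,"dz":0,"rx":-7.7,"ry":0,"rz":0,"hand":255},
    {"dx":0,"dy":0,"dz":0,"rx":-7.7,"ry":0,"rz":0,"hand":255},
    {"dx":0,"dy":0,"dz":0,"rx":-7.7,"ry":0,"rz":0,"hand":255},
    {"dx":0,"dy":0,"dz":0,"rx":-7.7,"ry":0,"rz":0,"hand":255},
    {"dx":0,"dy":0,"dz":0,"rx":-7.5,"ry":0,"rz":0,"hand":255},
    {"dx":0,"dy":0,"dz":0,"rx":0,"ry":0,"rz":0,"hand":255},
    {"dx":0,"dy":0,"dz":0,"rx":0,"ry":0,"rz":0,"hand":255},
    {"dx":0,"dy":0,"dz":0,"rx":0,"ry":0,"rz":0,"hand":255}
  ]
}}

```text
t: 8.2
position: [591.3, 24.5, 198.8]
ee_rot: [[0.0, 0.97, 0.243], [-0.0, 0.243, -0.97], [-1.0, 0.0, 0.0]]
wrist_force: [-0.1, 0.5, -1.6]
gripper_width: 0.343
```

Run:
```python
from h import *
import pickle
to(573.2,94.4,100,14.25);print(arm.state()['gripper_width']*85)
c=cam('wrist'); im=arm.capture('wrist'); save('w6.png',im);pickle.dump(c,open('w6.pkl','wb'))
```

```text
t 8.2 phi 14.09 tilt 0.0 p [591.3  24.5 198.8] total tool [ 98.8  -0.6 -72.2] n 3 per row [ 32.9  -0.2 -24.1] rx total -0.16
29.193881317654483
```

View pics/w6.png

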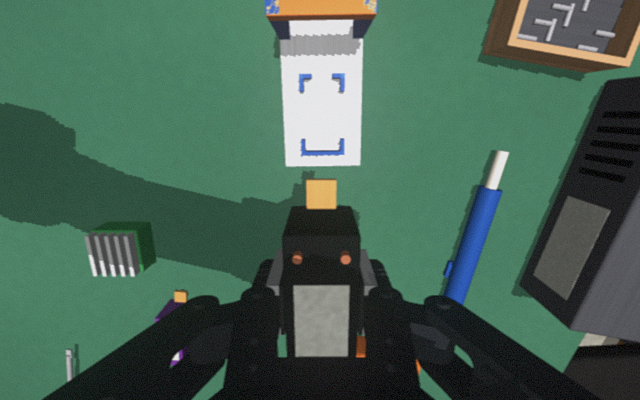

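The block is held square with its tab forward at (321,194). The empty pocket is in view at (322,113), its slot end facing the handle. I'll measure the pocket and the block in hand.

Run:
```python
from h import *
im=cv2.imread('pics/w6.png')
cr=cv2.resize(im[65:173,275:370],None,fx=5.5,fy=5.5,interpolation=cv2.INTER_CUBIC); cv2.imwrite('pics/w6c.png',cr)
cr=cv2.resize(im[170:370,260:380],None,fx=3,fy=3,interpolation=cv2.INTER_CUBIC); cv2.imwrite('pics/w6d.png',cr)
```

```text
(no output)
```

View pics/w6c.png

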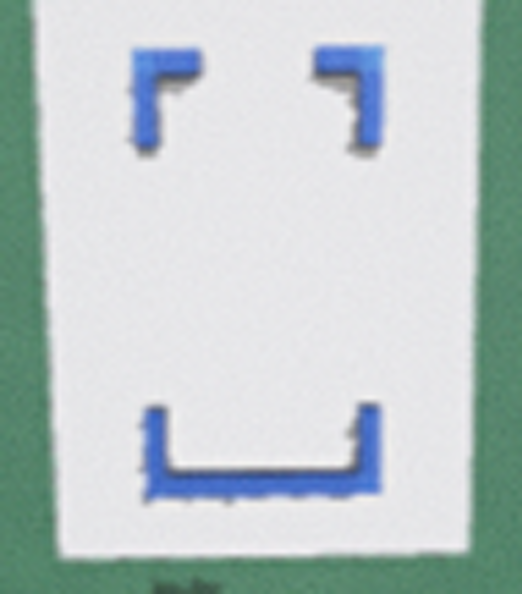

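View pics/w6d.png

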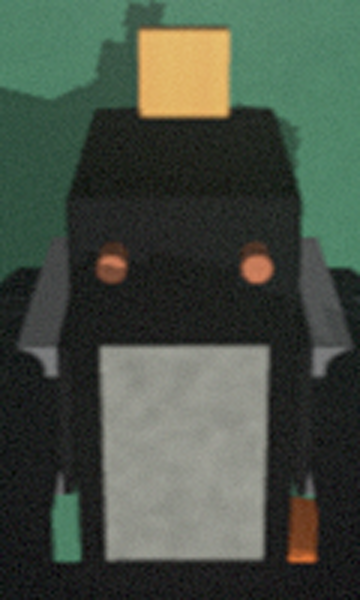

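Run:
```python
from h import *
import pickle
c=pickle.load(open('w6.pkl','rb'))
A=lambda u,v,z:onz(c,(275+u/5.5-.4,65+v/5.5-.4),z)[:2]
W=np.array([A(132,47,17),A(384,47,17),A(382,493,17),A(145,495,17)])
print('walls',W.round(1).tolist(),W.mean(0),np.linalg.norm(W-np.roll(W,1,0),axis=1))
e=W[0]+W[1]-W[2]-W[3];print('ang',np.degrees(np.arctan2(e[1],e[0])))
I=np.array([A(155,74,17),A(361,74,17),A(358,470,17),A(167,470,17)]);print('inner',I.mean(0),np.linalg.norm(I-np.roll(I,1,0),axis=1))
L=[A(35,100,5),A(60,558,5)];R=[A(483,100,5),A(470,552,5)]
for q in(L,R):
  d=q[0]-q[1];print('edge ang',np.degrees(np.arctan2(d[1],d[0])))
end=(L[1]+R[1])/2;print('end',end,np.linalg.norm(L[1]-R[1]))
y=np.array([np.cos(np.radians(104.2)),np.sin(np.radians(104.2))]);print('pocket from end',end+52*y)
# held block
B=lambda u,v,z:onz(c,(260+u/3-.4,170+v/3-.4),z)
z0=198.8-7
tcp=np.array([591.3,24.5]);ty=np.array([.970,.243]);tz=np.array([.243,-.970])
for n,p,z in [('tabL',(138,28),z0+6),('tabR',(230,28),z0+6),('tabrootL',(138,117),z0+6),('topL',(68,198),z0+40),('topR',(302,198),z0+40)]:
  w=B(*p,z)[:2]-tcp;print(n,'ty %.1f tz %.1f'%(w@ty,w@tz))
# previous wrist image TCP offset check
```

```text
walls [[544.1, 126.5], [586.5, 137.1], [606.4, 62.9], [563.8, 51.8]] [575.1966589   94.60081164] [77.19369912 43.64842399 76.84207692 44.10333616]
ang 104.90112543994039
inner [575.09664872  94.61515539] [68.2419351  35.83061227 68.24543202 35.40101232]
edge ang 105.35606191907408
edge ang 104.53264940899413
end [588.71316769  44.50174497] 79.947925697377
pocket from end [575.95718363  94.91290317]
tabL ty -6.8 tz -45.5
tabR ty 7.3 tz -45.5
tabrootL ty -7.0 tz -31.2
topL ty -14.1 tz -31.2
topR ty 14.8 tz -31.2
```

{"name": "jog_arm", "arguments": {
  "plan": [
    {"dx":0,"dy":0.6,"dz":-36,"rx":0,"ry":0,"rz":0,"hand":255},
    {"dx":0,"dy":0.6,"dz":-36,"rx":-0.8,"ry":0,"rz":0,"hand":255},
    {"dx":38,"dy":0,"dz":0,"rx":0,"ry":0,"rz":0,"hand":255},
    {"dx":38,"dy":0,"dz":0,"rx":0,"ry":0,"rz":0,"hand":255},
    {"dx":38,"dy":0,"dz":0,"rx":0,"ry":0,"rz":0,"hand":255},
    {"dx":40,"dy":0,"dz":0,"rx":0,"ry":0,"rz":0,"hand":255},
    {"dx":0,"dy":0,"dz":0,"rx":0,"ry":0,"rz":0,"hand":255},
    {"dx":0,"dy":0,"dz":0,"rx":0,"ry":0,"rz":0,"hand":255},
    {"dx":0,"dy":0,"dz":0,"rx":0,"ry":0,"rz":0,"hand":255}
  ]
}}

```text
t: 9.15
position: [576.0, 94.5, 46.5]
ee_rot: [[0.002, 0.966, 0.259], [0.0, 0.259, -0.966], [-1.0, 0.002, 0.0]]
wrist_force: [0.1, -0.3, -0.5]
gripper_width: 0.344
```

Run:
```python
from h import *
import pickle
to(575.2,95,13,14.9);print(arm.state()['gripper_width']*85)
c=cam('wrist'); im=arm.capture('wrist'); save('w7.png',im);pickle.dump(c,open('w7.pkl','wb'))
for n in ('scene','side'): save(n+'7.png',cv2.resize(arm.capture(n)[150:260,230:430] if n=='side' else arm.capture(n)[170:270,290:440],None,fx=4,fy=4,interpolation=cv2.INTER_CUBIC))
```

```text
t 9.15 phi 15.02 tilt 0.13 p [576.   94.5  46.5] total tool [33.5 -0.7 -0.7] n 1 per row [33.5 -0.7 -0.7] rx total 0.12
29.257305631395347
```

View pics/w7.png

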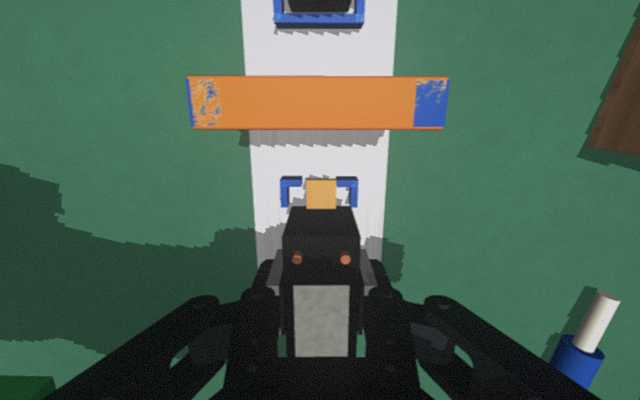

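View pics/side7.png

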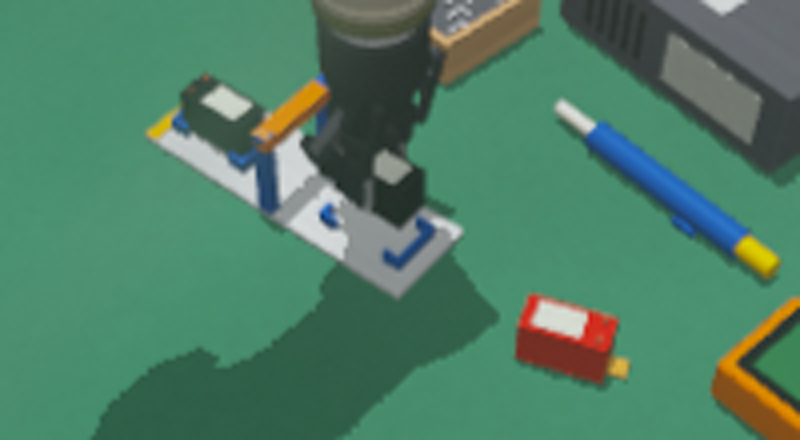

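View pics/scene7.png

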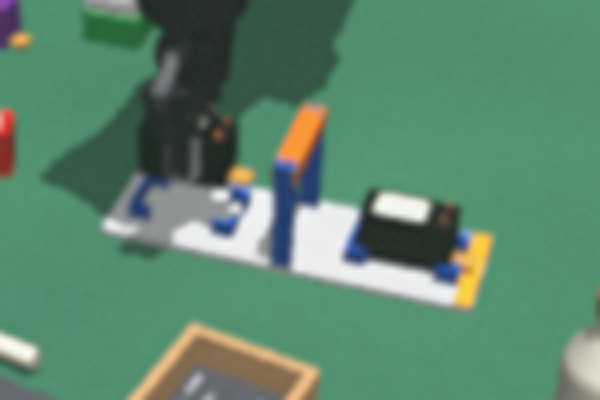

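Run:
```python
from h import *
import pickle
c=pickle.load(open('w7.pkl','rb'))
im=cv2.imread('pics/w7.png')
cv2.imwrite('pics/w7c.png',cv2.resize(im[165:245,270:370],None,fx=7,fy=7,interpolation=cv2.INTER_CUBIC))
```

```text
(no output)
```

View pics/w7c.png

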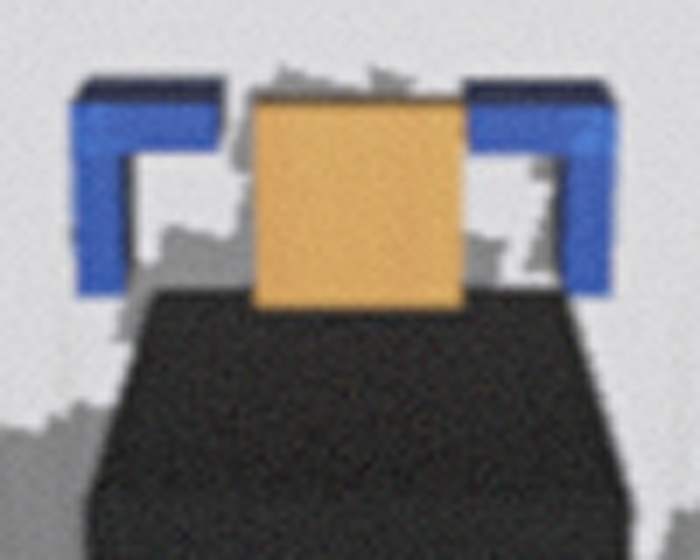

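Run:
```python
from h import *
import pickle
c=pickle.load(open('w7.pkl','rb'))
A=lambda u,v,z:onz(c,(270+u/7-.4,165+v/7-.4),z)[:2]
tcp=np.array([576,94.5]);ty=np.array([.966,.259]);tz=np.array([.259,-.966])
for n,p,z in [('wL',(70,102),17),('wR',(617,105),17),('slotL',(222,130),17),('slotR',(468,130),17),('inL',(130,200),17),('inR',(560,200),17),('wallin',(180,153),17),('wallin',(510,153),17),('tabL',(252,97),45.5),('tabR',(466,97),45.5)]:
  w=A(*p,z)-tcp;print(n,'ty %.1f tz %.1f'%(w@ty,w@tz))
```

```text
wL ty -22.5 tz -39.5
wR ty 20.7 tz -39.2
slotL ty -10.5 tz -37.2
slotR ty 9.0 tz -37.2
inL ty -18.0 tz -31.5
inR ty 16.4 tz -31.5
wallin ty -13.9 tz -35.3
wallin ty 12.4 tz -35.3
tabL ty -6.8 tz -45.8
tabR ty 7.3 tz -45.8
```

{"name": "jog_arm", "arguments": {
  "plan": [
    {"dx":0,"dy":-1.1,"dz":-0.5,"rx":0,"ry":0,"rz":0,"hand":255},
    {"dx":8,"dy":0,"dz":0,"rx":0,"ry":0,"rz":0,"hand":255},
    {"dx":8,"dy":0,"dz":0,"rx":0,"ry":0,"rz":0,"hand":255},
    {"dx":6,"dy":0,"dz":0,"rx":0,"ry":0,"rz":0,"hand":255},
    {"dx":4,"dy":0,"dz":0,"rx":0,"ry":0,"rz":0,"hand":255},
    {"dx":4,"dy":0,"dz":0,"rx":0,"ry":0,"rz":0,"hand":255},
    {"dx":3,"dy":0,"dz":0,"rx":0,"ry":0,"rz":0,"hand":255},
    {"dx":0,"dy":0,"dz":0,"rx":0,"ry":0,"rz":0,"hand":255},
    {"dx":0,"dy":0,"dz":0,"rx":0,"ry":0,"rz":0,"hand":255}
  ]
}}

```text
t: 10.2
position: [573.6, 94.6, 12.0]
ee_rot: [[0.0, 0.966, 0.26], [0.0, 0.26, -0.966], [-1.0, 0.0, -0.0]]
wrist_force: [-1.3, -0.8, 4.9]
gripper_width: 0.344
```

Run:
```python
from h import *
to(575.2,95,13,14.9);print(arm.state()['gripper_width']*85,arm.state()['wrist_force'])
c=cam('wrist'); im=arm.capture('wrist'); save('w8.png',im)
```

```text
t 10.2 phi 15.04 tilt 0.01 p [573.6  94.6  12. ] total tool [-1.   1.6  0. ] n 1 per row [-1.   1.6  0. ] rx total 0.14
29.242756183127447 [-1.31758278 -0.77345838  4.91112135]
```

View pics/w8.png

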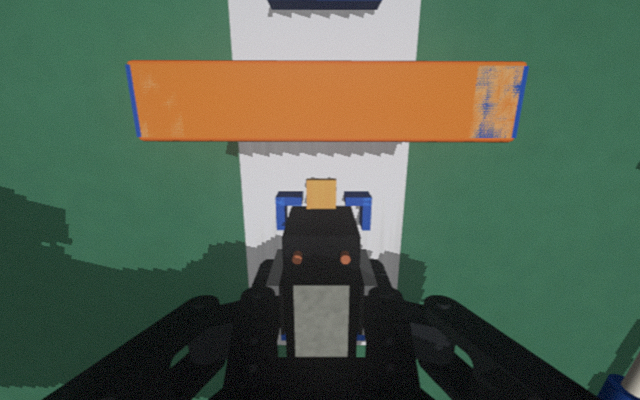

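The block is in the pocket: TCP z is 12.0, about 5 N of contact, and the tab at (321,193) sits between the slot walls at (290,197) and (357,197). Releasing.

{"name": "jog_arm", "arguments": {
  "plan": [
    {"dx":0.5,"dy":0,"dz":0,"rx":0,"ry":0,"rz":0,"hand":255},
    {"dx":0,"dy":0,"dz":0,"rx":0,"ry":0,"rz":0,"hand":60},
    {"dx":0,"dy":0,"dz":0,"rx":0,"ry":0,"rz":0,"hand":60},
    {"dx":0,"dy":0,"dz":0,"rx":0,"ry":0,"rz":0,"hand":60},
    {"dx":0,"dy":0,"dz":0,"rx":0,"ry":0,"rz":0,"hand":60},
    {"dx":0,"dy":0,"dz":0,"rx":0,"ry":0,"rz":0,"hand":60}
  ]
}}

```text
t: 10.85
position: [573.7, 94.8, 11.1]
ee_rot: [[-0.0, 0.966, 0.26], [-0.0, 0.26, -0.966], [-1.0, -0.0, 0.0]]
wrist_force: [-0.3, 0.1, 0.1]
gripper_width: 0.762
```

{"name": "jog_arm", "arguments": {
  "plan": [
    {"dx":-10,"dy":0,"dz":0,"rx":0,"ry":0,"rz":0,"hand":60},
    {"dx":-30,"dy":0,"dz":0,"rx":0,"ry":0,"rz":0,"hand":60},
    {"dx":-40,"dy":0,"dz":0,"rx":0,"ry":0,"rz":0,"hand":60},
    {"dx":-45,"dy":0,"dz":0,"rx":0,"ry":0,"rz":0,"hand":60},
    {"dx":-45,"dy":0,"dz":0,"rx":0,"ry":0,"rz":0,"hand":0},
    {"dx":-25,"dy":0,"dz":0,"rx":0,"ry":0,"rz":0,"hand":0},
    {"dx":0,"dy":0,"dz":0,"rx":0,"ry":0,"rz":0,"hand":0},
    {"dx":0,"dy":0,"dz":0,"rx":0,"ry":0,"rz":0,"hand":0},
    {"dx":0,"dy":0,"dz":0,"rx":0,"ry":0,"rz":0,"hand":0}
  ]
}}

```text
t: 11.75
position: [573.0, 94.9, 205.4]
ee_rot: [[-0.001, 0.966, 0.26], [-0.0, 0.26, -0.966], [-1.0, -0.001, -0.0]]
wrist_force: [0.2, -1.2, -0.4]
gripper_width: 1.0
```

Run:
```python
from h import *
import pickle
to(554,170,200,104.9)
c=cam('wrist'); im=arm.capture('wrist'); save('w9.png',im);pickle.dump(c,open('w9.pkl','wb'))
```

```text
t 11.75 phi 15.07 tilt 0.09 p [573.   94.9 205.4] total tool [  5.4   1.2 -77.5] n 2 per row [  2.7   0.6 -38.7] rx total -89.83
```

View pics/w9.png

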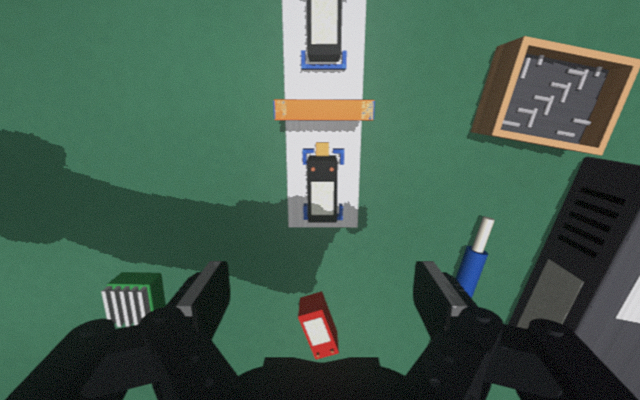

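Run:
```python
from h import *
im=cv2.imread('pics/w9.png')
cv2.imwrite('pics/w9c.png',cv2.resize(im[90:235,265:385],None,fx=4,fy=4,interpolation=cv2.INTER_CUBIC))
```

```text
(no output)
```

View pics/w9c.png

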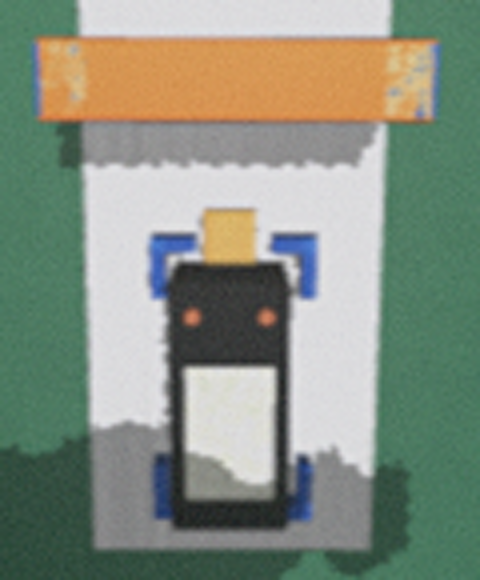

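Run:
```python
from h import *
import pickle
c=pickle.load(open('w9.pkl','rb'))
A=lambda u,v,z:onz(c,(265+u/4-.4,90+v/4-.4),z)[:2]
H=np.array([A(36,38,87),A(440,38,87),A(436,122,87),A(40,120,87)])
print('handle',H.mean(0),np.linalg.norm(H-np.roll(H,1,0),axis=1)); d=H[1]+H[2]-H[0]-H[3]; print('x ang',np.degrees(np.arctan2(d[1],d[0])))
hc=H.mean(0);x=d/np.linalg.norm(d);y=np.array([-x[1],x[0]])
T=np.array([A(172,280,45),A(294,280,45),A(289,528,45),A(173,528,45)]);bc=T.mean(0)
print('block top',np.linalg.norm(T-np.roll(T,1,0),axis=1),'rel handle',(bc-hc)@x,(bc-hc)@y)
t=(A(203,210,11)+A(255,210,11))/2;print('tab rel',(t-hc)@x,(t-hc)@y)
W=(A(149,236,17)+A(318,236,17))/2;print('wall end rel (x0,y-39)',(W-hc)@x,(W-hc)@y)
to(*hc,200,np.degrees(np.arctan2(y[1],y[0])))
```

```text
handle [555.47432885 169.77295967] [15.4736148  79.07977765 15.85588821 78.94090127]
x ang 14.966788470741527
block top [63.0905587  29.28630152 63.08682787 29.52726684] rel handle -0.7332582876526347 -77.14874810378876
tab rel -1.5454750948565377 -32.150871261070385
wall end rel (x0,y-39) -0.3691555132937793 -38.247628180423995
t 11.8 phi 15.07 tilt 0.12 p [572.9  94.8 205.1] total tool [  5.1   2.7 -76.9] n 2 per row [  2.6   1.3 -38.5] rx total -89.9
```

Seating check: in the carrier frame the block centre is at (-0.7, -77) and the tab at (-1.5, -32), with the expected top-face size. Next is the handle at (555.5,169.8), phi 105.

{"name": "jog_arm", "arguments": {
  "plan": [
    {"dx":0,"dy":1.3,"dz":-38.5,"rx":0,"ry":0,"rz":0,"hand":0},
    {"dx":0,"dy":1.3,"dz":-38.5,"rx":0,"ry":0,"rz":0,"hand":0},
    {"dx":0,"dy":0,"dz":0,"rx":-8.2,"ry":0,"rz":0,"hand":0},
    {"dx":0,"dy":0,"dz":0,"rx":-8.2,"ry":0,"rz":0,"hand":0},
    {"dx":0,"dy":0,"dz":0,"rx":-8.2,"ry":0,"rz":0,"hand":0},
    {"dx":0,"dy":0,"dz":0,"rx":-8.2,"ry":0,"rz":0,"hand":0},
    {"dx":0,"dy":0,"dz":0,"rx":-8.2,"ry":0,"rz":0,"hand":0},
    {"dx":0,"dy":0,"dz":0,"rx":-8.2,"ry":0,"rz":0,"hand":0},
    {"dx":0,"dy":0,"dz":0,"rx":-8.2,"ry":0,"rz":0,"hand":0},
    {"dx":0,"dy":0,"dz":0,"rx":-8.2,"ry":0,"rz":0,"hand":0},
    {"dx":0,"dy":0,"dz":0,"rx":-8.2,"ry":0,"rz":0,"hand":0},
    {"dx":0,"dy":0,"dz":0,"rx":-8.2,"ry":0,"rz":0,"hand":0},
    {"dx":0,"dy":0,"dz":0,"rx":-8,"ry":0,"rz":0,"hand":0},
    {"dx":0,"dy":0,"dz":0,"rx":0,"ry":0,"rz":0,"hand":0},
    {"dx":0,"dy":0,"dz":0,"rx":0,"ry":0,"rz":0,"hand":0},
    {"dx":0,"dy":0,"dz":0,"rx":0,"ry":0,"rz":0,"hand":0}
  ]
}}

```text
t: 13.4
position: [556.0, 169.6, 205.6]
ee_rot: [[-0.001, -0.257, 0.967], [-0.0, 0.967, 0.257], [-1.0, -0.0, -0.001]]
wrist_force: [-0.2, -0.4, 0.2]
gripper_width: 0.996
```

Run:
```python
from h import *
import pickle
to(555.5,169.8,60,105);print(arm.state()['joint_pos'].round(2))
c=cam('wrist'); im=arm.capture('wrist'); save('w10.png',im);pickle.dump(c,open('w10.pkl','wb'))
```

```text
t 13.4 phi 104.87 tilt 0.06 p [556.  169.6 205.6] total tool [145.6   0.3  -0.3] n 4 per row [36.4  0.1 -0.1] rx total -0.13
[-0.41  0.46  0.02  1.96 -0.02  0.72  1.45]
```

View pics/w10.png

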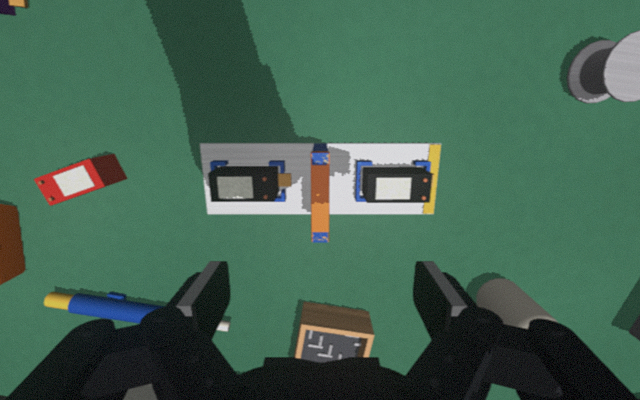

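Run:
```python
from h import *
import pickle
c=pickle.load(open('w10.pkl','rb'));im=cv2.imread('pics/w10.png')
hsv=cv2.cvtColor(im,cv2.COLOR_BGR2HSV)
m=np.zeros((400,640),'uint8');m[145:245,300:340]=(cv2.inRange(hsv,(5,100,60),(20,255,255))|cv2.inRange(hsv,(105,100,130),(125,255,255)))[145:245,300:340]
n,l,st,ce=cv2.connectedComponentsWithStats(m);i=1+st[1:,4].argmax();print(st[i],ce[i])
r=cv2.minAreaRect(cv2.findContours((l==i).astype('uint8'),0,1)[0][0]);print(r)
print(onz(c,r[0],87))
```

```text
[ 311  153   19   79 1329] [319.49962378 194.26561324]
((320.0, 192.0), (78.0, 18.0), 90.0)
[548.38419071 168.20062765  87.        ]
```

{"name": "jog_arm", "arguments": {
  "plan": [
    {"dx":40,"dy":0,"dz":0,"rx":0,"ry":0,"rz":0,"hand":0},
    {"dx":40,"dy":0,"dz":0,"rx":0,"ry":0,"rz":0,"hand":0},
    {"dx":30,"dy":0,"dz":0,"rx":0,"ry":0,"rz":0,"hand":0},
    {"dx":20,"dy":0,"dz":0,"rx":0,"ry":0,"rz":0,"hand":0},
    {"dx":15,"dy":0,"dz":0,"rx":0,"ry":0,"rz":0,"hand":0},
    {"dx":0,"dy":0,"dz":0,"rx":0,"ry":0,"rz":0,"hand":0},
    {"dx":0,"dy":0,"dz":0,"rx":0,"ry":0,"rz":0,"hand":0},
    {"dx":0,"dy":0,"dz":0,"rx":0,"ry":0,"rz":0,"hand":0}
  ]
}}

```text
t: 14.25
position: [556.7, 170.1, 62.1]
ee_rot: [[0.001, -0.26, 0.966], [0.0, 0.966, 0.26], [-1.0, -0.0, 0.001]]
wrist_force: [0.5, -0.9, 0.2]
gripper_width: 1.003
```

Run:
```python
from h import *
to(555.5,169.8,60,105)
im=arm.capture('wrist'); save('w11.png',im)
a=arm.capture('scene')[150:270,280:440];b=arm.capture('side')[130:250,230:390]
save('s11.png',cv2.resize(np.vstack([a,b]),None,fx=2.5,fy=2.5,interpolation=cv2.INTER_CUBIC)[:600])
```

```text
t 14.25 phi 105.04 tilt 0.08 p [556.7 170.1  62.1] total tool [ 2.1  0.1 -1.3] n 1 per row [ 2.1  0.1 -1.3] rx total 0.04
```

View pics/w11.png

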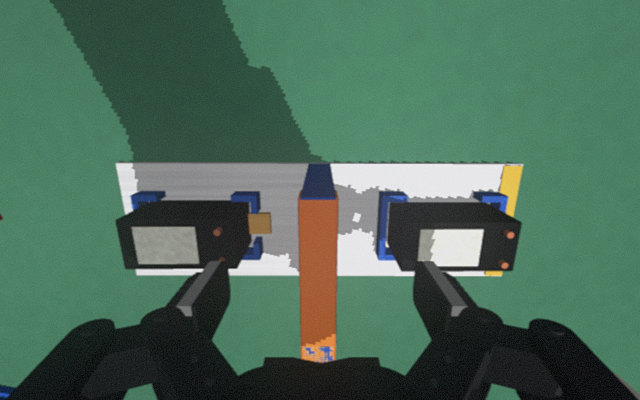

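View pics/s11.png

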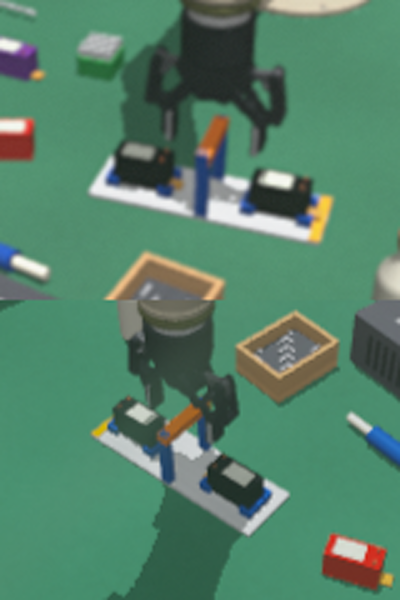

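Run:
```python
from h import *
c=cam('wrist');x=np.array([.966,.26,0]);h=np.array([555.5,169.8,87])
for k in(-40,0,40): print(k,proj(c,h+k*x).round(1))
print(proj(c,[556.7,170.1,62.1]),proj(c,[556.7,170.1,81]))
for p in[(300,199),(337,199)]: print(((onz(c,p,87)-h)@x).round(1))
```

```text
-40 [318.  199.7]
0 [318.3 291. ]
40 [318.5 367.4]
[318.59535152 265.68960117] [318.33516346 285.94836021]
-40.3
-40.3
```

The bar's end lines up with the measured handle and the open fingers straddle it, clear above both blocks. Gripping.

{"name": "jog_arm", "arguments": {
  "plan": [
    {"dx":2,"dy":0,"dz":-1,"rx":0,"ry":0,"rz":0,"hand":0},
    {"dx":0,"dy":0,"dz":0,"rx":0,"ry":0,"rz":0,"hand":255},
    {"dx":0,"dy":0,"dz":0,"rx":0,"ry":0,"rz":0,"hand":255},
    {"dx":0,"dy":0,"dz":0,"rx":0,"ry":0,"rz":0,"hand":255},
    {"dx":0,"dy":0,"dz":0,"rx":0,"ry":0,"rz":0,"hand":255},
    {"dx":0,"dy":0,"dz":0,"rx":0,"ry":0,"rz":0,"hand":255},
    {"dx":0,"dy":0,"dz":0,"rx":0,"ry":0,"rz":0,"hand":255},
    {"dx":0,"dy":0,"dz":0,"rx":0,"ry":0,"rz":0,"hand":255},
    {"dx":0,"dy":0,"dz":0,"rx":0,"ry":0,"rz":0,"hand":255}
  ]
}}

```text
t: 15.3
position: [555.4, 169.3, 59.4]
ee_rot: [[0.0, -0.259, 0.966], [-0.0, 0.966, 0.259], [-1.0, -0.0, 0.0]]
wrist_force: [-0.8, -1.8, 5.5]
gripper_width: 0.174
```

Run:
```python
from h import *
to(555.5,169.8,60,105);s=arm.state();print(s['gripper_width']*85,s['wrist_force'],s['ft_torque'])
im=arm.capture('wrist'); save('w12.png',im)
```

```text
t 15.3 phi 105.04 tilt 0.02 p [555.4 169.3  59.4] total tool [-0.6  0.5  0.2] n 1 per row [-0.6  0.5  0.2] rx total 0.04
14.789407722658796 [-0.79946657 -1.75505223  5.51688429] [-0.45176354  0.05844121 -0.0828914 ]
```

View pics/w12.png

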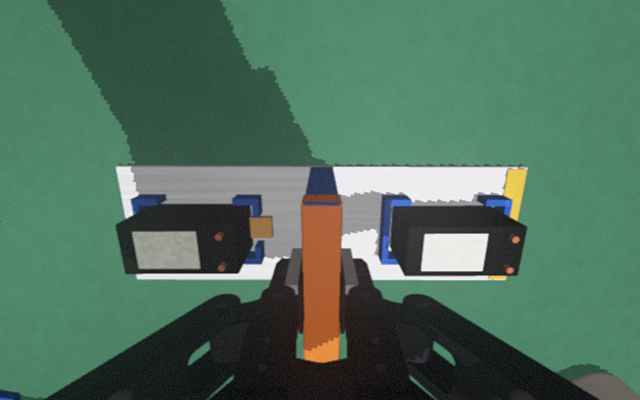

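{"name": "jog_arm", "arguments": {
  "plan": [
    {"dx":-2,"dy":0,"dz":0,"rx":0,"ry":0,"rz":0,"hand":255},
    {"dx":-4,"dy":0,"dz":0,"rx":0,"ry":0,"rz":0,"hand":255},
    {"dx":-6,"dy":0,"dz":0,"rx":0,"ry":0,"rz":0,"hand":255},
    {"dx":-8,"dy":0,"dz":0,"rx":0,"ry":0,"rz":0,"hand":255},
    {"dx":-10,"dy":0,"dz":0,"rx":0,"ry":0,"rz":0,"hand":255},
    {"dx":-10,"dy":0,"dz":0,"rx":0,"ry":0,"rz":0,"hand":255},
    {"dx":-10,"dy":0,"dz":0,"rx":0,"ry":0,"rz":0,"hand":255},
    {"dx":-10,"dy":0,"dz":0,"rx":0,"ry":0,"rz":0,"hand":255},
    {"dx":-10,"dy":0,"dz":0,"rx":0,"ry":0,"rz":0,"hand":255},
    {"dx":-10,"dy":0,"dz":0,"rx":0,"ry":0,"rz":0,"hand":255},
    {"dx":-10,"dy":0,"dz":0,"rx":0,"ry":0,"rz":0,"hand":255},
    {"dx":-10,"dy":0,"dz":0,"rx":0,"ry":0,"rz":0,"hand":255},
    {"dx":-10,"dy":0,"dz":0,"rx":0,"ry":0,"rz":0,"hand":255},
    {"dx":-8,"dy":0,"dz":0,"rx":0,"ry":0,"rz":0,"hand":255},
    {"dx":-6,"dy":0,"dz":0,"rx":0,"ry":0,"rz":0,"hand":255},
    {"dx":-4,"dy":0,"dz":0,"rx":0,"ry":0,"rz":0,"hand":255},
    {"dx":-2,"dy":0,"dz":0,"rx":0,"ry":0,"rz":0,"hand":255},
    {"dx":0,"dy":0,"dz":0,"rx":0,"ry":0,"rz":0,"hand":255},
    {"dx":0,"dy":0,"dz":0,"rx":0,"ry":0,"rz":0,"hand":255},
    {"dx":0,"dy":0,"dz":0,"rx":0,"ry":0,"rz":0,"hand":255}
  ]
}}

```text
t: 17.35
position: [555.0, 169.5, 188.8]
ee_rot: [[-0.001, -0.26, 0.966], [-0.0, 0.966, 0.26], [-1.0, -0.0, -0.001]]
wrist_force: [0.3, -0.7, -5.8]
gripper_width: 0.175
```

Run:
```python
from h import *
to(555.5,169.8,60,105);s=arm.state();print(s['gripper_width']*85,s['wrist_force'],s['ft_torque'],abs(s['dq']).max())
im=arm.capture('wrist'); save('w13.png',im)
a=arm.capture('scene')[130:270,280:480];b=arm.capture('side')[100:240,230:430]
save('s13.png',cv2.resize(np.hstack([a,b]),None,fx=2,fy=2,interpolation=cv2.INTER_CUBIC)); save('sc13.png',a)
```

```text
t 17.35 phi 105.06 tilt 0.04 p [555.  169.5 188.8] total tool [128.8   0.2   0.6] n 3 per row [42.9  0.1  0.2] rx total 0.06
14.876905966382875 [ 0.28943659 -0.68954801 -5.75995965] [ 0.01292293 -0.04090002 -0.02531887] 0.0019857708444240524
```

View pics/w13.png

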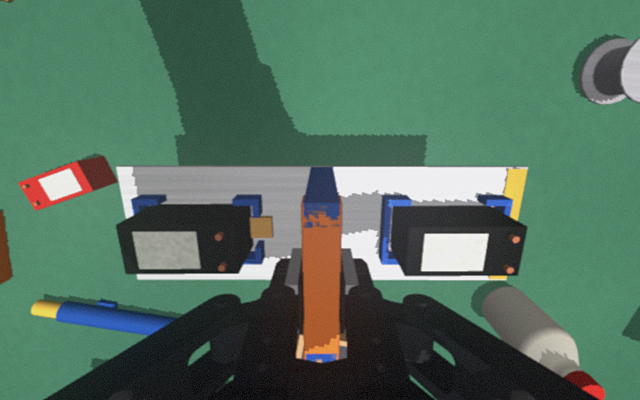

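View pics/s13.png

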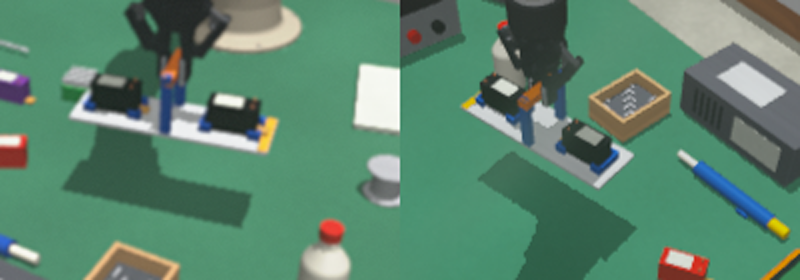

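The carrier image in the wrist view hasn't moved since before the lift: plate corners are still at (117,167) and (527,167), and both blocks sit in their pockets. So it is level with no slip, about 129 mm up, with a 5.8 N load (about 0.6 kg). Handing in.

```bash
python3 -c "
from station import arm
print(arm.close_job())"
```

```text
the job is handed in; nothing more can be done
None
```

The loose black block is seated in the empty pocket and released. The carrier is held by its orange handle about 129 mm off the bench, with both blocks in place. I handed the job in at about 17.5 s; no verdict was reported.

- **Seating:** after release, the block's centre measured (-0.7, -77) mm in the carrier's axes, and its tab end was at y = -32 mm, pointing to the yellow end. Its height was not measured directly. That it is fully down rests on the 5 N contact at floor height and the size of its top face in the picture.
- **Lift:** the tool is tilted 0.04° and still. The wrist load is 5.8 N, which fits the loaded carrier, and the gripper opening did not change during the lift. The carrier and both blocks look the same in the wrist picture as before the lift, so nothing tipped or slipped.
- **Bystanders:** none were touched as far as the pictures show; I did not measure their positions again.
- **Disagreements:** position estimates from different views differed by 2–3 mm. A colour-based check of where the handle's middle lies was 7 mm off along the bar, because the mask missed the bar's blue ends. The bar's measured end agreed within 0.5 mm. The first move call was refused for incomplete rows, and nothing moved.

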